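Index the sample wheel and open the detector shutter

TASK

Count the red-capped vial next: push the spokes of the sample wheel round with a fingertip until the red-capped vial has clicked into place in front of the detector window. Only then push the blue-knobbed shutter arm right over to its open stop; the shutter stays shut until the vial is in place. Leave every vial standing in its cup, touching none of them, and disturb nothing else on the desk.

Things in the scene. Friction and masses are not known exactly. Their poses are not given: they have to be found in the camera images.
- changer: sample changer fixed to the desk: grey round base plate (156 mm across, 10 mm thick) carrying a six-place wheel, a detector over one side. Origin: on the wheel's upright axis at desk level; z up; x points from the axis to the detector. All angles below are seen from above, counter-clockwise from this x
- sample_wheel (a joint): wheel angle q about its upright axis, rad, counter-clockwise from above positive, endless both ways; starts at 0. A spring detent clicks it into stations 60 degrees (1.047 rad) apart, at multiples of 1.047: pushed more than 30 degrees past a station it springs on to the next, pushed less it springs back. Pushing a spoke over a detent takes about 4 to 8 N
- wheel_hub (a point): on the wheel axis, top of the deck, 33 mm above the desk. Aluminium deck 124 mm across with six black cups (31 mm across, rims 44 mm above the desk) centred 42 mm from the axis, at q + 0, 60, 120, 180, 240, 300 degrees; dark hub nut up to 56 mm. A vial's direction from here, minus q, tells its cup
- spoke_a (a point): centre line of one of six level steel spokes (8 mm rods), 100 mm from the axis, 28 mm above the desk; it stands at q - 90 degrees, the others each 60 degrees on. Rods are bare from 70 to 120 mm from the axis, then a 16 mm black ball centred at 130 mm. Nothing but the desk lies under them beyond 80 mm, save on the detector side
- window_place (a point): where the vial to be counted must stand, before the dark detector window: 42 mm from the wheel axis along the changer's x, at the height of the vials' undersides (24 mm above the desk). A vial stands here when its cup is at angle 0
- detector (a point): front centre of the detector's dark round shield, 68 mm from the axis, 60 mm above the desk. From here the horizontal shield and probe (44 mm, at the back 46 mm across) run out along the changer's x to 234 mm from the axis, spokes passing beneath; stand 150 to 180 mm out, 56 mm wide. Top 90 mm above the desk, save the shutter arm
- shutter (a joint): angle of the window shutter, rad: 0 = shut (a dark round vane hangs before the window), 1.05 = fully open, at its stop. Its level pivot lies along the changer's x, 64 mm from the wheel axis, 84 mm above the desk. Friction keeps it where it is left; about 1 N on the knob moves it. Starts within 0.15 of shut
- shutter_knob (a point): centre of the blue ball knob (18 mm) on the shutter's thin steel arm, 60 mm from the pivot. Shut, the arm leans 30 degrees toward the changer's +y (knob at y +30 mm, 136 mm above the desk); open, it leans 30 degrees toward -y (knob at y -30 mm, 136 mm); upright half-way (144 mm). Push the knob toward the changer's -y to open
- vial_white_1: white vial with a white cap: 24 mm across, 55 mm high, standing loosely in a cup of the wheel and sunk 20 mm in it (top 79 mm above the desk); origin at the centre of its underside, z up
- vial_red: amber-brown vial with a RED cap, the one to be counted: 24 mm across, 55 mm high, standing loosely in a cup of the wheel and sunk 20 mm in it (top 79 mm above the desk); origin at the centre of its underside, z up
- vial_yellow_1: yellow vial with a white cap: 24 mm across, 55 mm high, standing loosely in a cup of the wheel and sunk 20 mm in it (top 79 mm above the desk); origin at the centre of its underside, z up
- vial_white_2: white vial with a white cap: 24 mm across, 55 mm high, standing loosely in a cup of the wheel and sunk 20 mm in it (top 79 mm above the desk); origin at the centre of its underside, z up
- vial_yellow_2: yellow vial with a white cap: 24 mm across, 55 mm high, standing loosely in a cup of the wheel and sunk 20 mm in it (top 79 mm above the desk); origin at the centre of its underside, z up
- vial_white_3: white vial with a white cap: 24 mm across, 55 mm high, standing loosely in a cup of the wheel and sunk 20 mm in it (top 79 mm above the desk); origin at the centre of its underside, z up
- wash_bottle: bystander: white plastic wash bottle with a red top and a bent spout, 60 x 81 x 189 mm, standing; origin at the centre of its underside
- notebook: bystander: open lined notebook, 205 x 148 x 12 mm, lying; origin at the centre of its underside
- marker_blue: bystander: blue felt pen lying down, 14 x 140 x 14 mm; origin under its middle, length along its y
- tweezers: bystander: steel tweezers, 126 x 9 x 8 mm, lying; origin under their middle, length along x
- rubber_ring: bystander: black rubber ring, 57 mm across, 9 mm high, lying; origin at the centre of its underside
- screwdriver: bystander: screwdriver with a yellow handle, 21 x 190 x 21 mm, lying; origin under its middle, length along its y
- empty_holder: bystander: empty white round filter holder, 46 mm across, 8 mm high, lying; origin at the centre of its underside

How it is judged:
By the outcome, as a careful person would: the job done as asked, in the order asked, and still so for the second after the job is handed in, with the robot touching nothing.
It also fails if it takes over 54 s, if anything falls off the work surface, if the arm or the gripper's body presses on something with over 40 N, if the wrist force passes 120 N, or if a joint passes its speed limit or range.

ROBOT

A 6-joint arm with a two-finger parallel gripper is mounted at the origin on a cart in front of the work surface, level with it; the furniture and walls round the work are solid. World frame = base frame: x ahead of the robot, y to its left, z up, the work surface at z = 0. Lengths are in m, angles in rad, forces in N, time in s.
With the tool pointing down it reaches from about 0.275 to 0.825 m from the base axis. Payload 4.9 kg.
Tool frame: the origin (TCP) lies on the centre line of the jaws, within the pads' length; the fingertips stand 11 mm ahead of it and the grasp point (between the pads) lies 8 mm behind it; z points along the fingers, y is the line along which they close (so a half turn about z gives the same grasp; the last joint's range is limited). The gripper opens to 85 mm and grips with 20 to 120 N. Pads are 22 mm wide; open, the fingers measure 114 mm over their backs; the gripper's body (76 mm by 85 mm) begins 54 mm behind the grasp point. The pads swing forward as they close: fully open they stand 13 mm farther back than shut.
Start: joints at [-0.134, 0.326, -0.193, 1.052, 0, 1.437], TCP at [0.55, 0, 0.242] pointing down, gripper open.
Joint ranges: [-2.65, 2.65], [-0.97, 1.79], [-1.3, 1.35], [-1.93, 2.1], [-1.47, 1.37], [-3.14, 3.14]. Speed limits (rad/s): [2.57, 2.57, 3.14, 3.14, 3.14, 3.14].

INTERFACE

Orientations are given as a unit quaternion [w, x, y, z].
In Python, from cell import * gives the robot as it stands. Calls block until the motion is done:
- move_pose(position, orientation): joint-space move of the TCP to a pose.
- move_linear(position, speed=0.15, rotation=None, until_force=None): straight line of the TCP; rotation=None keeps the orientation; speed is the mean speed in m/s. With until_force (N) it stops when the force on the tool has changed by that much, and returns True; else False.
- goto_joints(angles): joint-space move.
- set_gripper(opening, grasp_force=None): opening from 0.0 (shut) to 1.0 (fully open); grasp_force is the grip in N (None keeps the last); returns when the fingers have stopped.
- wait(seconds).
- solve_ik(position, orientation): joint angles nearest the present ones, or None.
- camera(name): name is "scene" or "side" or "wrist"; returns (picture, depth): 400x640x3 uint8, red, green, blue; 400x640 float32, m along the optical axis (not along the pixel's ray), 0 where there is no reading.
- calibration(name): a dict with "mtx" (3x3 intrinsics, pixels), "extrinsics" (4x4, takes a point from world to camera coordinates); the wrist camera has in their place "hand_eye" (4x4, takes a point from camera to tool coordinates, whose origin is the TCP and whose axes are the flange's). Camera axes: x right, y down, z forward; pixel columns grow to the right and rows downward; lengths in m; the calibration is good to about 2 mm. A picture is of the moment at which its call begins: read the wrist's pose just before it. calibration takes no time and is no camera call.
A pose or a line that the arm cannot do raises PlanningError and nothing moves.
- close_job(): hands the job in; it is judged then, once.
Trained networks look in the newest picture that a camera, given by its name, has taken for a name from the list of things; names that differ only in an ending like _2 or _b are one class to them, and where a whole thing is asked for, a point or a joint stands for the part that bears it (a point fixed in the world has none). Each returns a list of dicts, best first, with "p" (0 to 1); they miss things now and then, are a little off and sometimes report something else, mostly with a low value. They report only what shows in the picture. A call takes as long as a camera call.
- boxes_of(camera, thing): "location" ([x, y, z] in m, in world coordinates, good to about 4 mm: the middle of the surface that is visible of it).
- mark_of(camera, thing): "location" ([x, y, z] in m, in world coordinates, good to about 4 mm: a listed point, or the origin of a listed thing).
Readings, each from a call of its own:
- get_clock(): time.
- get_joint_positions(): joint angles.
- get_joint_vel(): joint speeds.
- get_joint_efforts(): joint torques, N m.
- get_position(): TCP position.
- get_tool_rot(): TCP orientation.
- get_ft_force(): force on the tool from outside, world axes, zero at the start.
- get_moment(): the same for the moment, N m.
- get_gripper_width(): opening from 0.0 (shut) to 1.0 (fully open).
- get_finger_force(): force on a finger pad.
Only numpy, scipy, OpenCV 4.12 (cv2) and the standard library are available. Lean on these libraries where they do the work, as an engineer would, in place of code of your own. Each camera call takes 0.05 s, during which the arm holds its last target. There are 200 camera calls.

## Working session

There is one attempt and no reset: what is moved stays moved. The work goes in short steps, each a Python script; the robot and the scene stay as the last script left them, time stands still between calls to the robot, and variables do not carry over. Pictures are saved under pics/ and viewed, at most 10 in all, crops included, and the job is handed in when it is done.

```bash
mkdir -p pics; ls; cat > s1.py <<'E'
from cell import *
import cv2,numpy as np
for c in ["scene","side"]:
    im,d=camera(c); cv2.imwrite(f"pics/{c}1.png",im[:,:,::-1])
    for t in ["wheel_hub","spoke_a","window_place","detector","shutter_knob","changer","vial_red","vial_white_1","vial_yellow_1"]:
        print(c,t,[(np.round(m["location"],3).tolist(),round(m["p"],2)) for m in mark_of(c,t)][:4])
print(get_clock())
E
python3 s1.py
```

```text
cell.py
pics
scene wheel_hub [([0.528, 0.107, 0.038], 0.72), ([0.49, 0.119, 0.027], 0.61), ([0.589, -0.323, 0.002], 0.29)]
scene spoke_a [([0.596, 0.043, 0.028], 0.62), ([0.393, -0.427, 0.0], 0.6)]
scene window_place [([0.557, 0.142, 0.025], 0.76)]
scene detector [([0.57, 0.158, 0.056], 0.68)]
scene shutter_knob [([0.556, 0.173, 0.14], 0.42)]
scene changer [([0.526, 0.109, -0.005], 0.6), ([0.432, -0.236, -0.002], 0.34)]
scene vial_red [([0.488, 0.118, 0.024], 0.52)]
scene vial_white_1 [([0.539, 0.072, 0.025], 0.62), ([0.512, 0.152, 0.028], 0.61), ([0.558, 0.14, 0.028], 0.57)]
scene vial_yellow_1 [([0.496, 0.082, 0.023], 0.68), ([0.567, 0.102, 0.021], 0.64)]
side wheel_hub [([0.527, 0.114, 0.032], 0.6)]
side spoke_a [([0.401, -0.43, 0.001], 0.62)]
side window_place [([0.554, 0.143, 0.021], 0.58)]
side detector [([0.575, 0.16, 0.059], 0.55)]
side shutter_knob [([0.554, 0.172, 0.142], 0.5)]
side changer [([0.514, 0.156, 0.027], 0.51), ([0.597, 0.044, 0.025], 0.28), ([0.579, 0.159, 0.057], 0.21)]
side vial_red []
side vial_white_1 [([0.555, 0.144, 0.028], 0.58), ([0.535, 0.071, 0.022], 0.57), ([0.515, 0.154, 0.024], 0.47)]
side vial_yellow_1 [([0.494, 0.082, 0.024], 0.43)]
1.0
```

View pics/scene1.png

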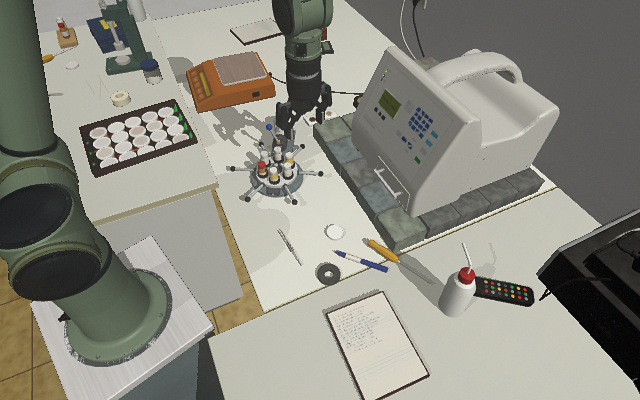

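View pics/side1.png

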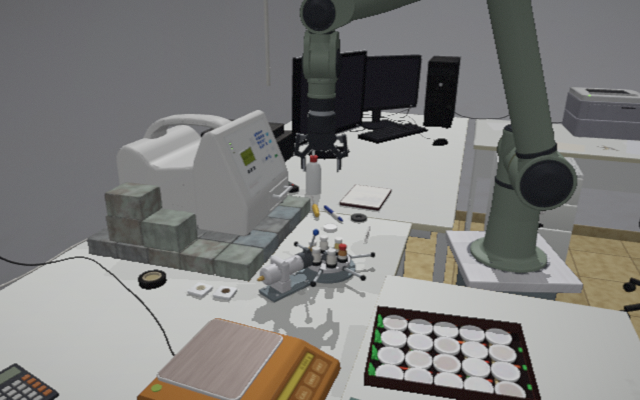

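The scene view shows the wheel around (275,172) with the red cap at (262,165), on the near-left side. The detector sits up-image and its blue knob is at (268,127). The side view agrees, with the red cap at (342,242) and the knob at (316,232). Red is about +120° from the detector, so the wheel has to turn −120°. Next I'll fit the pose and take a wrist view.

```bash
cat > h.py <<'E'
from cell import *
import cv2,numpy as np
from scipy.optimize import least_squares
from scipy.spatial.transform import Rotation as R
L={"wheel_hub":(0,0),"spoke_a":(0,-.1),"window_place":(.042,0),"detector":(.068,0)}
def marks(cams,names):
    o={}
    for c in cams:
        for n in names:
            o[c,n]=[np.array(m["location"]) for m in mark_of(c,n) if m["p"]>.25]
    return o
def c2w(p,x,y): # changer -> world xy
    c,s=np.cos(p[2]),np.sin(p[2]); return np.array([p[0]+c*x-s*y,p[1]+s*x+c*y])
def fit(obs,p0):
    res=lambda p:np.concatenate([c2w(p,*l)-o[:2] for l,o in obs])
    return least_squares(res,p0,loss="soft_l1",f_scale=.005).x
def quat(yaw): # tool down, tool y axis along world angle yaw
    y=np.array([np.cos(yaw),np.sin(yaw),0]); z=np.array([0,0,-1.]); 
    q=R.from_matrix(np.c_[np.cross(y,z),y,z]).as_quat(); return [q[3],q[0],q[1],q[2]]
E
cat > s2.py <<'E'
from h import *
import json
set_gripper(0.0)
q=get_tool_rot(); print(q)
move_pose([.47,.05,.36],q)
im,d=camera("wrist"); cv2.imwrite("pics/wrist1.png",im[:,:,::-1]); camera("scene"); camera("side")
m=marks(["wrist","scene","side"],list(L)+["vial_red","shutter_knob"])
p0=np.array([.527,.111,.80]); obs=[]
for (c,n),v in m.items():
    print(c,n,[np.round(a,3).tolist() for a in v])
    if n in L:
        for a in v:
            if np.linalg.norm(a[:2]-c2w(p0,*L[n]))<.02: obs.append((L[n],a))
p=fit(obs,p0); print(p, len(obs)); json.dump(p.tolist(),open("p.json","w"))
for (c,n),v in m.items():
    if n in("vial_red","shutter_knob"):
        for a in v:
            w=a[:2]-p[:2]; t=p[2]; print(c,n,np.round([w@[np.cos(t),np.sin(t)],w@[-np.sin(t),np.cos(t)],a[2]],3))
print(get_clock())
# IK for the arc
for off in (np.pi/2,-np.pi/2):
  print([ (None if (s:=solve_ik([*c2w(p,.107*np.cos(a),.107*np.sin(a)),.028],quat(p[2]+a+off))) is None else np.round(s,2).tolist()) for a in np.radians([238,190,150,105])])
E
python3 s2.py
```

```text
[-1.66915345e-05  7.07098931e-01  7.07114631e-01 -6.21039632e-06]
wrist wheel_hub [[0.525, 0.113, 0.032]]
wrist spoke_a [[0.598, 0.046, 0.033]]
wrist window_place [[0.559, 0.142, 0.021]]
wrist detector [[0.525, 0.11, -0.004], [0.517, 0.15, 0.024], [0.575, 0.162, 0.062]]
wrist vial_red [[0.488, 0.123, 0.027]]
wrist shutter_knob [[0.553, 0.176, 0.145], [0.558, 0.14, 0.023]]
scene wheel_hub [[0.527, 0.108, 0.036]]
scene spoke_a [[0.597, 0.042, 0.028]]
scene window_place [[0.558, 0.143, 0.027]]
scene detector [[0.513, 0.156, 0.028]]
scene vial_red [[0.486, 0.117, 0.025]]
scene shutter_knob [[0.557, 0.174, 0.138]]
side wheel_hub [[0.528, 0.111, 0.034]]
side spoke_a [[0.598, 0.042, 0.024]]
side window_place [[0.56, 0.143, 0.02], [0.525, -0.149, -0.001]]
side detector [[0.576, 0.16, 0.059]]
side vial_red []
side shutter_knob [[0.553, 0.172, 0.14]]
[0.5275331  0.11258988 0.78847617] 11
wrist vial_red [-0.021  0.036  0.027]
wrist shutter_knob [0.063 0.027 0.145]
wrist shutter_knob [ 0.041 -0.002  0.023]
scene vial_red [-0.026  0.033  0.025]
scene shutter_knob [0.064 0.022 0.138]
side shutter_knob [0.06  0.024 0.14 ]
3.4667
[[-0.12, 0.56, -0.44, 0.57, 0.0, 1.22], [-0.11, 0.45, -0.67, 0.45, 0.0, 2.07], [0.03, 0.41, -0.75, 0.41, 0.0, 2.9], [0.21, 0.45, -0.67, 0.45, 0.0, -2.42]]
[[-0.12, 0.56, -0.44, 0.57, 0.0, -1.92], [-0.11, 0.45, -0.67, 0.45, 0.0, -1.07], [0.03, 0.41, -0.75, 0.41, 0.0, -0.24], [0.21, 0.45, -0.67, 0.45, 0.0, 0.73]]
```

View pics/wrist1.png

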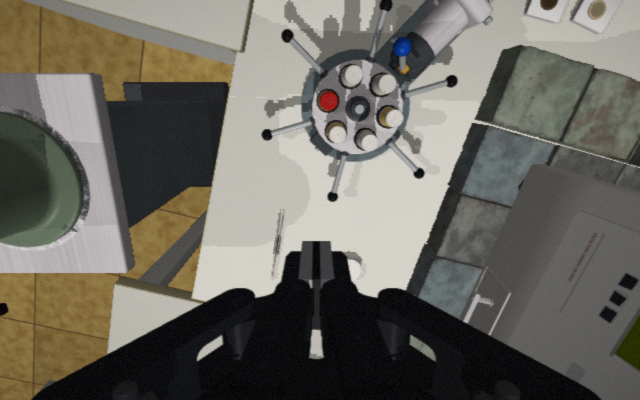

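The wrist view confirms it. Red (328,101) is two stations counter-clockwise of the detector side, whose knob is at (402,47). The spokes on the near side are free, so I'll sweep one spoke clockwise by 120°.

```bash
cat > s3.py <<'E'
from h import *
import json
p=json.load(open("p.json")); r=.108
P=lambda a,z:[*c2w(p,r*np.cos(a),r*np.sin(a)),z]
Q=lambda a:quat(p[2]+a-np.pi/2)
a=np.radians(240)
move_pose(P(a,.14),Q(a))
print("hit" if move_linear(P(a,.028),.08,until_force=6) else "down",get_position(),get_clock())
for d in range(228,111,-12):
    a=np.radians(d); move_linear(P(a,.028),.06,rotation=Q(a)); print(d,np.round(get_ft_force(),1))
a=np.radians(112); move_linear(P(a,.028),.06,rotation=Q(a))
move_linear(P(a,.20),.15)
move_pose([.47,.03,.34],[0,.7071,.7071,0])
im,_=camera("wrist"); cv2.imwrite("pics/wrist2.png",im[:,:,::-1]); camera("scene")
for k,v in marks(["wrist","scene"],["vial_red","shutter_knob","spoke_a"]).items(): print(k,[np.round(x,3).tolist() for x in v])
print("target",c2w(p,.042,0),get_clock())
E
python3 s3.py
```

```text
down [0.55626594 0.00830275 0.0285045 ] 7.9333
228 [0.2 0.4 0.1]
216 [-0.5 -0.1  0.2]
204 [ 1.  -0.6  1. ]
192 [ 2.1 -2.1  0.7]
180 [ 1.2  0.4 -0.1]
168 [-0.2  0.   0. ]
156 [-0.2 -0.6  0.7]
144 [-0.5  0.7 -0.6]
132 [ 0.2 -4.1  0.9]
120 [-0.1 -0.2  0.2]
('wrist', 'vial_red') [[0.557, 0.143, 0.024]]
('wrist', 'shutter_knob') [[0.552, 0.177, 0.139]]
('wrist', 'spoke_a') [[0.431, 0.084, 0.03]]
('scene', 'vial_red') [[0.559, 0.138, 0.027], [0.537, 0.072, 0.027]]
('scene', 'shutter_knob') [[0.556, 0.139, 0.028], [0.553, 0.174, 0.137], [0.588, -0.323, -0.002]]
('scene', 'spoke_a') [[0.428, 0.085, 0.027]]
target [0.55714003 0.14237964] 16.1417
```

View pics/wrist2.png

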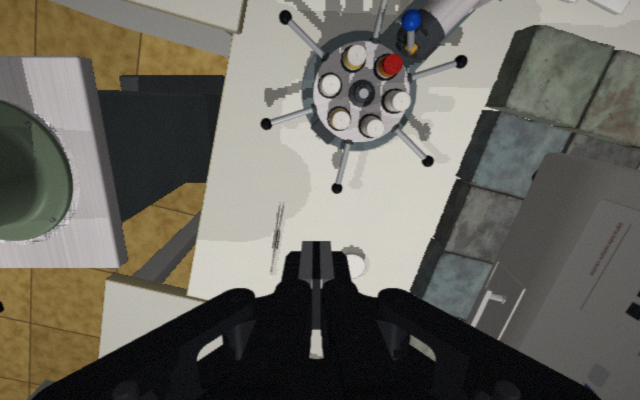

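Red now stands at the window place (391,63), next to the knob at (411,18). Now the shutter.

```bash
cat > s4.py <<'E'
from h import *
import json
p=json.load(open("p.json"))
P=lambda y,z:[*c2w(p,.0635,y),z]
qs=[quat(p[2]+np.pi/2),quat(p[2]-np.pi/2)]
js=[solve_ik(P(.075,.22),q) for q in qs]; print(js)
cur=get_joint_positions()
q=min([(np.abs(np.array(j)-cur).max(),i) for i,j in enumerate(js) if j is not None])[1]
move_pose(P(.075,.22),qs[q])
print(move_linear(P(.075,.137),.08,until_force=5))
hit=move_linear(P(-.03,.137),.035,until_force=7)
x=np.array(get_position())[:2]-p[:2]; print(hit,"changer y",x@[-np.sin(p[2]),np.cos(p[2])],get_ft_force(),get_clock())
x0=x@[-np.sin(p[2]),np.cos(p[2])]
move_linear(P(x0+.02,.137),.08); move_linear(P(x0+.02,.22),.12)
move_pose([.47,.03,.34],[0,.7071,.7071,0])
im,_=camera("wrist"); cv2.imwrite("pics/wrist3.png",im[:,:,::-1]); camera("scene"); camera("side")
for k,v in marks(["wrist","scene","side"],["vial_red","shutter_knob"]).items(): print(k,[np.round(x,3).tolist() for x in v])
print("open knob at",c2w(p,.064,-.03),get_clock())
E
python3 s4.py
```

```text
[array([ 0.25347171,  0.36034579, -0.20185516,  1.00859538,  0.        ,
       -0.53500445]), array([ 0.25347171,  0.36034579, -0.20185516,  1.00859538,  0.        ,
        2.6065882 ])]
False
True changer y -0.0075658724911222405 [-1.36247861  1.82578439  2.246785  ] 20.5083
('wrist', 'vial_red') [[0.557, 0.142, 0.023]]
('wrist', 'shutter_knob') [[0.591, 0.137, 0.138]]
('scene', 'vial_red') [[0.558, 0.137, 0.025]]
('scene', 'shutter_knob') [[0.53, 0.112, -0.003], [0.595, 0.138, 0.133], [0.512, 0.154, 0.023]]
('side', 'vial_red') [[0.558, 0.141, 0.022]]
('side', 'shutter_knob') [[0.589, 0.135, 0.135], [0.525, -0.148, -0.002], [0.554, 0.14, 0.022]]
open knob at [0.59392682 0.13683598] 23.175
```

View pics/wrist3.png

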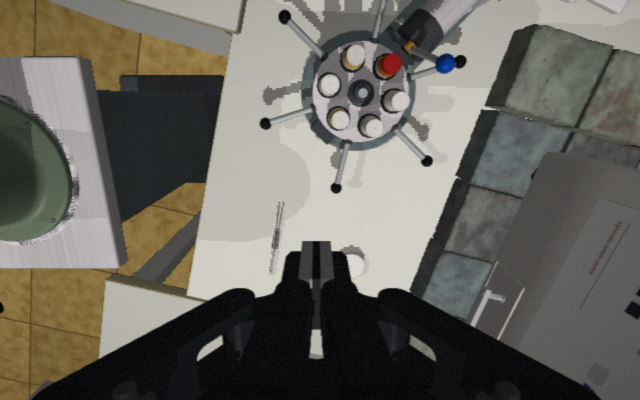

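The knob is now at (445,64), at the open-stop position, and red is still in place at (391,63). I have time for one firmer push to prove it's on the stop before handing in.

```bash
cat > s5.py <<'E'
from h import *
import json
p=json.load(open("p.json"))
P=lambda y,z:[*c2w(p,.0635,y),z]
Q=quat(p[2]+np.pi/2)
cy=lambda:(np.array(get_position())[:2]-p[:2])@[-np.sin(p[2]),np.cos(p[2])]
move_pose(P(.02,.22),Q); move_linear(P(.02,.137),.1,until_force=5)
print(move_linear(P(-.02,.137),.02,until_force=14),cy())
move_linear(P(.015,.137),.08); move_linear(P(.015,.22),.12)
move_pose([.47,.03,.34],[0,.7071,.7071,0])
camera("wrist"); camera("side")
for k,v in marks(["wrist","side"],["vial_red","shutter_knob"]).items(): print(k,[np.round(x,3).tolist() for x in v])
print(get_clock())
E
python3 s5.py
```

```text
True -0.0076440499345740666
('wrist', 'vial_red') [[0.554, 0.147, 0.023], [0.526, 0.115, 0.034]]
('wrist', 'shutter_knob') [[0.592, 0.141, 0.137], [0.5, 0.082, 0.029]]
('side', 'vial_red') [[0.556, 0.137, 0.024], [0.575, 0.159, 0.057]]
('side', 'shutter_knob') [[0.589, 0.138, 0.138]]
30.8417
```

The firmer 14 N push stopped at the same point as before, so the shutter is at its stop.

```bash
python3 -c "
from cell import *
print(close_job())"
```

```text
the job is handed in; nothing more can be done
None
```

The red-capped vial is in place at the detector window and the shutter is pushed over to its open stop; the job was handed in at about 31 s, and the last views showed the arm clear and the vials still in their cups.

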